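# Hitch the pot chuck onto the blue banding wheel

### The arm

A 7-joint arm with a two-finger parallel gripper is mounted at the origin on the work surface. World frame = base frame: x ahead of the robot, y to its left, z up, the work surface at z = 0. Lengths are in m, angles in rad, forces in N, time in s.
With the tool pointing down it reaches from about 0.425 to 0.925 m from the base axis. Payload 6.8 kg.
Tool frame: the origin (TCP) lies midway between the tips of the shut fingers; the grasp point (between the pads) lies r.grip_point_offset behind it (r.grip_point_offset is the distance from the TCP to the grasp point, in m); z points along the fingers, y is the direction in which the jaws open and shut (so a half turn about z gives the same grasp; the last joint's range is limited). The gripper opens to 85 mm and grips with 20 to 120 N. Pads are 22 mm wide; open, the fingers measure 114 mm over their backs; the gripper's body (76 mm by 85 mm) begins 54 mm behind the grasp point. The pads swing forward as they close: fully open they stand 13 mm farther back than shut.
Start: joints at [1.213, 0.477, 0.022, 1.555, -0.011, 1.109, -0.083], TCP at [0.167, -0.654, 0.231] pointing down, gripper open.
Joint ranges: [-2.96, 2.96], [-0.34, 2.1], [-1.41, 1.46], [0.24, 2.44], [-1.37, 4.51], [0.17, 1.92], [-2.96, 2.96]. Speed limits (rad/s): [2.39, 2.39, 3.14, 3.14, 3.14, 3.14, 3.14].

### API

Orientations are given as a rotation vector (axis times angle).
In Python, from bench import r gives the robot as it stands. The module is installed in compiled form; this text tells all that it offers.
- The arm moves only by the tool play_rows, never from a script. Its argument "deltas" is a list of rows, each a list of 3 entries, a list of its own where there are three numbers: the finger opening in mm, from 0 to 85.4, then the shift along the tool's x, y, z in mm, then the turn, a rotation vector about the tool's x, y, z in rad. A call has 1 to 8 rows; each row is the pose to reach, as a shift and turn from the pose measured when the call began, along the tool's axes at that moment; what a row does not reach only later rows make up. A row lasts 1/8 s, in which the tool goes at most 62.5 mm and 10.7 degrees, less where a joint would pass 70% of its speed; a pose out of reach is approached as far as the arm can. A call with a gripper value outside its range is refused whole. The fingers move at their own pace and stop on an object; "squeeze" is the grip in N (left out, the last holds). Time passes only in rows, so rows that repeat a pose let the fingers close. It gives the time, the measured TCP pose, the force and the opening at its end, in the units of the state.
- r.get_obs(): the state, without advancing time (a new reading comes with each control period).
- r.grab_frame(name): name is "side" or "top" or "wrist"; returns (picture, depth): 420x560x3 uint8, red, green, blue; 420x560 float32, m along the optical axis (not along the pixel's ray), 0 where there is no reading.
- r.camera_model(name): a dict with "mtx" (3x3 intrinsics, pixels), "D" ([k1, k2, p1, p2, k3] as OpenCV has them; the pictures are not rectified), "rvec" (rotation vector, rad) and "tvec" (3), from world to camera coordinates, as OpenCV has them; the wrist camera has in their place "T_tool_cam" (4x4, takes a point from camera to tool coordinates, whose origin is the TCP and whose axes are the flange's). Camera axes: x right, y down, z forward; pixel columns grow to the right and rows downward; lengths in m; the calibration is good to about 2 mm. A picture is of the moment at which its call begins: read the wrist's pose just before it. camera_model takes no time and is no camera call.
- r.hand_in(): hands the job in, once; it reports no verdict.
The state is a dict: "clock": time; "joints": joint angles; "qvel": joint speeds; "tau": joint torques, N m; "tcp_pos": TCP position; "orientation": TCP orientation; "contact_force": force on the tool from outside, world axes, zero at the start; "moment": the same for the moment, N m; "grip_width": finger opening in m.
Only numpy, scipy, OpenCV 4.12 (cv2) and the standard library are available. Lean on these libraries where they do the work, as an engineer would, in place of code of your own. Each camera call takes 0.05 s, during which the arm holds its last target. There are 200 camera calls.

### The job

Get the blue banding wheel ready for the next pot: pick up the round pot chuck by its yellow grip block and, with its red latch lever still up, lower its socket gently over the steel ball of the blue wheel (not the green one) until its plate sits flat on the wheel head. Then press the red latch lever fully down and leave the chuck standing there.

Things in the scene. Friction and masses are not known exactly. Their poses are not given: they have to be found in the camera images.
- chuck: Pot chuck, 0.5 kg: aluminium disc 140 wide, 10 mm thick, three black rubber pads on it, dark hub in the middle. Origin: centre of its underside; z up, x towards the latch; starts flat on the table. The hub is the socket: open below, mouth 56 wide, narrowing to 32 at 50 mm up. Yellow grip block on it, on the axis: 46 along x, 36 along y, z 54 to 92 mm: grip across y, fingertips 57 or higher.
- latch (a joint): Red latch lever on the chuck, rad: 0 is up (0.8 rad above level), 0.8 fully down (level, on its stop); starts at 0 to 0.1. Its hinge, along the chuck's y, lies at x = 28, z = 42 mm in the chuck's frame. Pressing its red end straight down turns it with 1 to 3 N; it stays where it is left. First touch can jolt the force reading over 10 N: press to depth, not to a force.
- latch_pad (a point): Centre of the upper face of the red plate (28 mm long, 34 mm wide) at the lever's end, 36 mm from the hinge. In the chuck's frame at about x = 50, z = 71 mm with the lever up, x = 64, z = 46 mm with it fully down, always y = 0.
- blue_wheel: Blue banding wheel, fixed, does not turn. Origin: centre of its foot on the table. Flat blue head, 160 mm wide, top 50 mm above the origin; in its middle, on an 18 mm stud, a steel ball, 32 mm wide, centre 80 mm above the origin. The seated chuck's underside lies on the head, any way round, with 5 mm of sideways play. A like wheel, but green, stands on the table's other side; they may swap.
Things that resemble listed ones, but are neither listed nor needed, are in the scene too. Leave any pink or purple look-alike of the chuck alone.

How it is judged:
By the outcome, as a careful person would: the job done as asked, in the order asked, and still so for the second after the job is handed in, with the robot touching nothing.
It also fails if it takes over 48 s, if anything falls off the work surface, if the arm or the gripper's body presses on something with over 40 N, if the wrist force passes 120 N, or if a joint passes its speed limit or range.

## Working session

There is one attempt and no reset: what is moved stays moved. The work goes in short steps, Python scripts to look and compute and a tool call to move; the robot and the scene stay as the last step left them, time stands still between calls to the robot, and variables do not carry over. Pictures are saved under pics/ and viewed, about 8 in all and at most 12, crops included, and the job is handed in when it is done.

Besides the shell and the picture viewer there is one more tool, called after "Call:" by a JSON object that holds its "fn" and its "kwargs", one argument or row to a line. play_rows: Moves the arm, as the interface text tells. Its arguments: {"type":"object","properties":{"deltas":{"type":"array"},"squeeze":{"type":"number"}},"required":["deltas"]}

```bash
mkdir -p pics
cat > h.py <<'E'
import numpy as np, cv2
from scipy.spatial.transform import Rotation as R
from bench import r
def grab(n,save=None):
    o=r.get_obs(); p,d=r.grab_frame(n); m=r.camera_model(n)
    K=np.array(m["mtx"]);D=np.array(m["D"])
    if n=="wrist":
        T=np.eye(4);T[:3,:3]=R.from_rotvec(o["orientation"]).as_matrix();T[:3,3]=o["tcp_pos"];T=T@np.array(m["T_tool_cam"])
    else:
        T=np.eye(4);T[:3,:3]=R.from_rotvec(np.ravel(m["rvec"])).as_matrix();T[:3,3]=np.ravel(m["tvec"]);T=np.linalg.inv(T)
    if save: cv2.imwrite("pics/"+save,p[:,:,::-1])
    return p,d,(K,D,T)
def rays(c,uv):
    K,D,T=c; n=cv2.undistortPoints(np.asarray(uv,np.float64).reshape(-1,1,2),K,D)[:,0]
    return T[:3,3],np.c_[n,np.ones(len(n))]@T[:3,:3].T
def plane(c,uv,z):
    o,v=rays(c,uv); return o+v*((z-o[2])/v[:,2:3])
def pts(c,d,uv):
    uv=np.asarray(uv).reshape(-1,2); o,v=rays(c,uv); z=d[uv[:,1].astype(int),uv[:,0].astype(int)]
    return o+v*z[:,None]
def cloud(c,d):
    H,W=d.shape; g=np.stack(np.meshgrid(np.arange(W),np.arange(H)),-1).reshape(-1,2)
    return pts(c,d,g).reshape(H,W,3)
E
python3 - <<'E'
from h import *
import pickle
f={}
for n in("top","side"):
    f[n]=grab(n,n+"0.png")
pickle.dump(f,open("f0.pkl","wb"))
cv2.imwrite("pics/both0.png",cv2.resize(np.hstack([f["top"][0],f["side"][0]])[:,:,::-1],(800,300)))
o=r.get_obs();print(o,r.grip_point_offset,r.camera_model("wrist"))
E
```

```text
{'clock': 0.1, 'joints': array([ 1.21289332,  0.47771155,  0.02238717,  1.55638121, -0.01153422,
        1.10932475, -0.08310423]), 'qvel': array([-1.11311947e-05, -2.89888935e-03,  4.50202893e-04, -1.92870032e-03,
        1.51861599e-03,  3.03022179e-03,  3.26050926e-05]), 'tau': array([ 4.58409646e-03, -5.97758532e+01,  1.61376223e+00, -2.81955385e+01,
        1.28695305e-02,  5.05054806e-03,  2.65846916e-05]), 'tcp_pos': array([ 0.16670086, -0.65351594,  0.23041567]), 'orientation': array([-3.11547493e+00, -3.91101517e-01,  5.08110249e-04]), 'contact_force': array([ 0.04699016, -0.17353801, -0.61246919]), 'moment': array([-0.02617344, -0.00286384,  0.04618828]), 'grip_width': 0.0854142114685556} 0.0187 {'mtx': array([[362.61410935,   0.        , 282.40134919],
       [  0.        , 362.61410935, 207.68374531],
       [  0.        ,   0.        ,   1.        ]]), 'D': array([-0.05714291,  0.        ,  0.        ,  0.        ,  0.        ]), 'T_tool_cam': array([[-9.74635416e-05, -9.49040732e-01, -3.15153421e-01,
         8.12254286e-02],
       [ 9.99999664e-01, -3.49016737e-04,  7.41758062e-04,
        -7.61704783e-05],
       [-8.13952433e-04, -3.15153243e-01,  9.49040448e-01,
        -1.43449484e-01],
       [ 0.00000000e+00,  0.00000000e+00,  0.00000000e+00,
         1.00000000e+00]])}
```

View pics/top0.png

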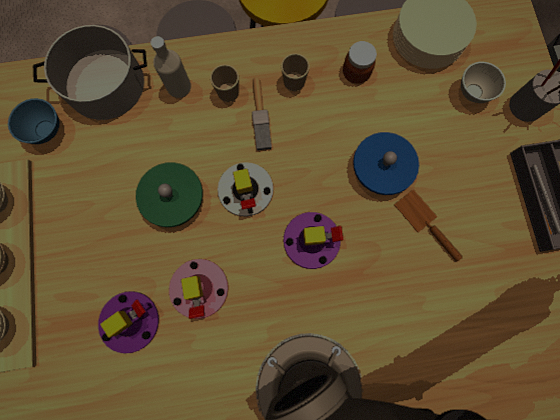

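View pics/side0.png

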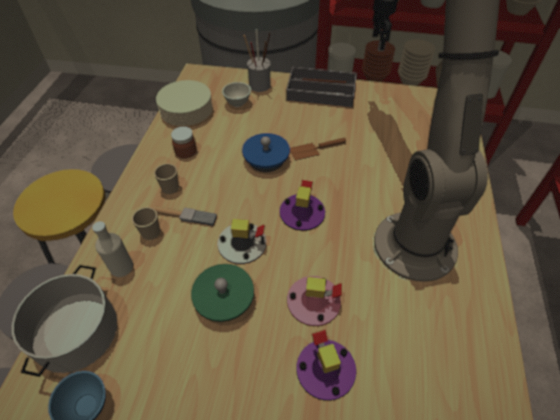

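The top view shows four chuck-like things: aluminium at (245,190), purple at (313,240) and (128,322), and pink at (198,289). I choose the aluminium one. The blue wheel is at (386,163) with its ball at (390,158), and the green one is at (169,195). Next I measure them.

```bash
cat > m.py <<'E'
from h import *
import pickle
f=pickle.load(open("f0.pkl","rb"))
p,d,c=f["top"]; C=cloud(c,d); hsv=cv2.cvtColor(p,cv2.COLOR_RGB2HSV)
H,S,V=[hsv[...,i].astype(int) for i in range(3)]
def big(m):
    n,l,s,ce=cv2.connectedComponentsWithStats(m.astype(np.uint8)); k=1+np.argmax(s[1:,4]); return l==k
def box(u0,u1,v0,v1):
    m=np.zeros(H.shape,bool); m[v0:v1,u0:u1]=1; return m
def rep(n,m,z):
    cn=max(cv2.findContours(m.astype(np.uint8),0,1)[0],key=cv2.contourArea)
    q=plane(c,cn[:,0],z)[:,:2].astype(np.float32); (cx,cy),rr=cv2.minEnclosingCircle(q)
    print(n,m.sum(),"circ",cx,cy,rr,"rect",cv2.minAreaRect(q),"z",np.percentile(C[m][:,2],[5,50,95]))
for n,(u,v) in dict(chuckdisc=(257,177),blue=(365,165),ball=(390,157),yel=(243,181),red=(248,205),spat=(415,210),wood=(330,330)).items(): print(n,hsv[v,u],C[v,u])
rep("blue",big(box(340,430,120,200)&(H>95)&(H<130)&(S>120)&(V>50)),.05)
rep("yel",big(box(215,280,155,220)&(H>22)&(H<36)&(S>170)&(V>80)),.092)
rep("red",big(box(215,280,190,220)&((H<6)|(H>174))&(S>170)),.071)
disc=box(213,278,157,220)&(S<70)&(V>80); rep("disc",big(disc),.010)
b=box(375,405,143,172)&(S<120); rep("ball",big(b),.08)
q=C[big(b)]; A=np.c_[2*q,np.ones(len(q))]; s=np.linalg.lstsq(A,(q**2).sum(1),rcond=None)[0]; print("ballfit",s[:3],np.sqrt(s[3]+s[:3]@s[:3]))
# side view ball and triangulate
P,Dd,c2=f["side"]; C2=cloud(c2,Dd); print("side ball",C2[141,266],"blue",C2[158,255],"yel top",C2[222,240])
cr=p[140:235,195:300,::-1]; cv2.imwrite("pics/crop1.png",cv2.resize(cr,None,fx=5,fy=5,interpolation=cv2.INTER_CUBIC))
E
python3 m.py
```

```text
chuckdisc [ 39  15 119] [0.51342733 0.04327105 0.01128886]
blue [107 179  80] [ 0.48889802 -0.22066699  0.05309479]
ball [ 16  54 108] [ 0.48542746 -0.26972554  0.09688135]
yel [ 30 205 118] [0.48262719 0.07529465 0.09365896]
red [  2 204 120] [0.42799463 0.07250994 0.08060016]
spat [ 11 195  89] [ 0.36827751 -0.33314499  0.00564925]
wood [ 24 120 115] [ 0.11942725 -0.07104556  0.00423515]
blue 2847 circ 0.4889562726020813 -0.27292242646217346 0.07898744195699692 rect ((0.4881933331489563, -0.2730429172515869), (0.15631288290023804, 0.1541345715522766), 80.93898010253906) z [0.04920091 0.05185229 0.05454062]
yel 277 circ 0.48870372772216797 0.07773307710886002 0.026331702247262 rect ((0.4894806742668152, 0.07765258103609085), (0.04438066482543945, 0.035572707653045654), 5.5672078132629395) z [0.09047214 0.09302333 0.09566785]
red 123 circ 0.43459463119506836 0.0729108676314354 0.017483355477452278 rect ((0.4341873526573181, 0.07304897904396057), (0.02268986403942108, 0.030957043170928955), 5.4650959968566895) z [0.04179432 0.07421819 0.08070253]
disc 709 circ 0.4906664788722992 0.0718693658709526 0.06822624057531357 rect ((0.49371862411499023, 0.04240061715245247), (0.13612346351146698, 0.06753883510828018), 6.032234191894531) z [0.00850448 0.01156108 0.01457682]
ball 168 circ 0.4873948097229004 -0.27373433113098145 0.020057233050465584 rect ((0.48849716782569885, -0.27396535873413086), (0.030784165486693382, 0.035955023020505905), 77.72103118896484) z [0.05390964 0.09146788 0.09744915]
ballfit [0.22594078 0.12334412 0.38683339] 0.5596392160292485
side ball [ 0.48465533 -0.26364489  0.08919653] blue [ 0.51337847 -0.22047329  0.04994224] yel top [0.48853794 0.07358493 0.09314623]
```

View pics/crop1.png

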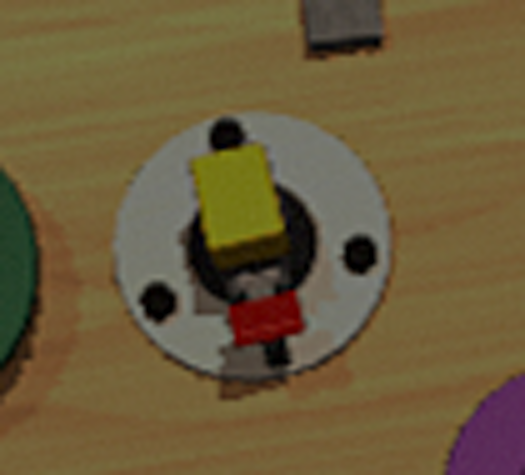

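The crop confirms the choice: plain aluminium disc, yellow grip and red lever up, the lever pointing towards the robot (chuck yaw about 185.5°). Chuck at (0.489, 0.077), blue wheel at (0.488, −0.273), and the sizes match the text. I pass over the wheel first for a close look.

Call:
{"fn": "play_rows", "kwargs": {
  "deltas": [
    [85,[20,-15,0],[0,0,0.02]],
    [85,[65,-46,0],[0,0,0.05]],
    [85,[113,-81,0],[0,0,0.08]],
    [85,[162,-116,0],[0,0,0.11]],
    [85,[211,-151,0],[0,0,0.14]],
    [85,[260,-186,0],[0,0,0.154]],
    [85,[309,-221,0],[0,0,0.154]],
    [85,[345,-247,0],[0,0,0.154]]
  ],
  "squeeze": 50
}}

```text
clock: 1.1
tcp_pos: [0.4414, -0.3262, 0.2306]
orientation: [-3.136, -0.154, 0.001]
contact_force: [0.0, 0.2, 0.5]
grip_width: 0.0851
```

```bash
cat >> h.py <<'E'
def plan(x,y,z,yaw):
    "delta (mm, rotvec) to TCP target, pointing down, tool x at yaw deg"
    o=r.get_obs(); A=R.from_rotvec(o["orientation"]); B=R.from_euler("z",yaw,degrees=True)*R.from_euler("x",180,degrees=True)
    print("clock",o["clock"],"tcp",o["tcp_pos"].round(4),"yaw",np.degrees(np.arctan2(*A.as_matrix()[[1,0],0])).round(2),"F",o["contact_force"].round(1),"q",o["joints"].round(2))
    print("delta",(A.inv().apply(np.array([x,y,z])-o["tcp_pos"])*1000).round(1),(A.inv()*B).as_rotvec().round(3))
E
python3 -c "
from h import *
plan(.488,-.273,.25,5.5)"
```

```text
clock 1.1 tcp [ 0.4414 -0.3262  0.2306] yaw 5.63 F [0.  0.2 0.5] q [ 0.63  0.28 -0.12  1.85  0.04  1.02 -0.99]
delta [ 51.6 -48.4 -19.3] [-0.002  0.     0.002]
```

Call:
{"fn": "play_rows", "kwargs": {
  "deltas": [
    [85,[26,-24,-10],[0,0,0]],
    [85,[52,-48,-19],[0,0,0]],
    [85,[52,-48,-19],[0,0,0]]
  ]
}}

```text
clock: 1.48
tcp_pos: [0.4909, -0.2702, 0.2502]
orientation: [-3.134, -0.163, -0.002]
contact_force: [-1.2, -0.1, -0.9]
grip_width: 0.0852
```

Run:
```python
from h import *
p,d,c=grab("wrist","w1.png"); hsv=cv2.cvtColor(p,cv2.COLOR_RGB2HSV); H,S,V=[hsv[...,i].astype(int) for i in range(3)]
C=cloud(c,d); near=np.hypot(C[...,0]-.488,C[...,1]+.273)
m=(H>95)&(H<130)&(S>120)&(V>40)
cn=max(cv2.findContours(m.astype(np.uint8),0,1)[0],key=cv2.contourArea)
q=plane(c,cn[:,0],.05)[:,:2].astype(np.float32); print("head",cv2.minEnclosingCircle(q),cv2.fitEllipse(q))
q=C[(near<.03)&(C[...,2]>.078)&(C[...,2]<.11)]; print(len(q),q.mean(0),q.max(0))
A=np.c_[2*q[:,:2],np.ones(len(q))]; b=(q[:,:2]**2).sum(1)+(q[:,2]-.08)**2
s=np.linalg.lstsq(A,b,rcond=None)[0]; print("ball",s[:2],np.sqrt(s[2]+s[:2]@s[:2]))
plan(.488,.077,.25,5.5)
```

```text
head ((0.4892559051513672, -0.2736205756664276), 0.07853899896144867) ((0.4906218647956848, -0.27575820684432983), (0.1479770392179489, 0.15740106999874115), 118.57221221923828)
1004 [ 0.49232297 -0.27271467  0.09136761] [ 0.50539466 -0.25716453  0.09793433]
ball [ 0.48939388 -0.27302207] 0.016460934026012983
clock 1.525 tcp [ 0.4892 -0.2722  0.2496] yaw 5.79 F [ 0.5 -0.2 -1.9] q [ 0.53  0.28 -0.16  1.8   0.05  1.06 -1.12]
delta [  34.1 -347.5    0.5] [-0.003  0.     0.005]
```

View pics/w1.png

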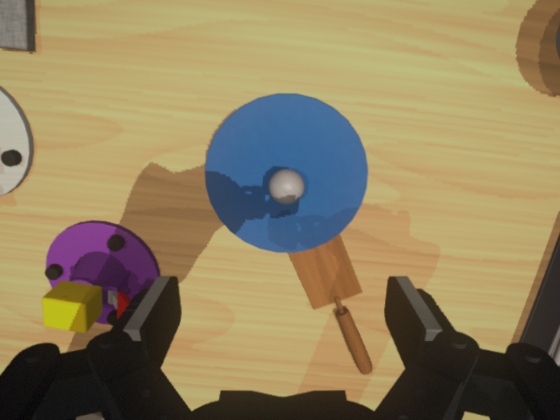

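The wrist view shows the blue head at (287,172), the steel ball at (286,186) and purple at (100,275). The ball is at (0.489, −0.273), which agrees with the top view. Now to the chuck.

Call:
{"fn": "play_rows", "kwargs": {
  "deltas": [
    [85,[2,-20,0],[0,0,0]],
    [85,[6,-65,0],[0,0,0]],
    [85,[11,-115,0],[0,0,0]],
    [85,[16,-165,0],[0,0,0]],
    [85,[21,-215,0],[0,0,0]],
    [85,[26,-265,0],[0,0,0]],
    [85,[31,-315,0],[0,0,0.005]],
    [85,[34,-347,0],[0,0,0.005]]
  ]
}}

```text
clock: 2.52
tcp_pos: [0.4867, 0.0789, 0.2503]
orientation: [-3.135, -0.153, 0.001]
contact_force: [0.5, -0.3, -0.2]
grip_width: 0.0849
```

Call:
{"fn": "play_rows", "kwargs": {
  "deltas": [
    [85,[0,0,10],[0,0,0]],
    [85,[0,0,10],[0,0,0]]
  ]
}}

```text
clock: 2.78
tcp_pos: [0.4854, 0.0779, 0.2391]
orientation: [-3.136, -0.152, 0.006]
contact_force: [0.6, -0.4, -0.0]
grip_width: 0.0848
```

```bash
cat > c.py <<'E'
from h import *
p,d,c=grab("wrist","w2.png"); hsv=cv2.cvtColor(p,cv2.COLOR_RGB2HSV); H,S,V=[hsv[...,i].astype(int) for i in range(3)]
C=cloud(c,d); near=np.hypot(C[...,0]-.489,C[...,1]-.077)
y=(H>22)&(H<36)&(S>150)&(near<.05)&(abs(C[...,2]-.092)<.006); q=C[y]
rc=cv2.minAreaRect(q[:,:2].astype(np.float32)); print("yellow",y.sum(),rc,np.median(q[:,2]))
rd=((H<6)|(H>174))&(S>150)&(near<.1); q=C[rd]; print("red",q.mean(0),cv2.minAreaRect(q[:,:2].astype(np.float32)))
m=(near<.085)&(abs(C[...,2]-.010)<.004); q=C[m]; print("disc",cv2.minEnclosingCircle(q[:,:2].astype(np.float32)))
plan(.489,.077,.082,5.5)
E
python3 c.py
```

```text
yellow 2276 ((0.4905446171760559, 0.07773974537849426), (0.045072272419929504, 0.03553745523095131), 4.527697563171387) 0.09266893756456596
red [0.43800518 0.07277243 0.07535431] ((0.4953286051750183, 0.05538696050643921), (0.0646674856543541, 0.1409449577331543), 88.31819915771484)
disc ((0.4903726875782013, 0.07807570695877075), 0.0702817365527153)
clock 2.825 tcp [0.4859 0.0774 0.2396] yaw 5.49 F [-0.7 -0.8 -0.1] q [ 0.07  0.19 -0.4   1.95  0.09  1.02 -1.84]
delta [  3.5   1.  157.5] [-0.002  0.003 -0.   ]
```

View pics/w2.png

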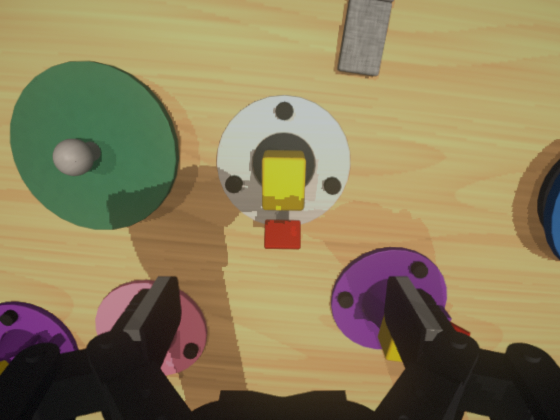

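The close view shows the chuck at (284,160), its grip at (284,182) and the lever up at (283,235). The axis is at (0.4905, 0.078). I go down and grip with the fingertips at z ≈ 62 mm.

Call:
{"fn": "play_rows", "kwargs": {
  "deltas": [
    [85,[5,0,25],[0,0,0.005]],
    [85,[5,0,65],[0,0,0.005]],
    [85,[5,0,105],[0,0,0.005]],
    [85,[5,0,140],[0,0,0.005]],
    [85,[5,0,162],[0,0,0.005]],
    [85,[5,0,174],[0,0,0.005]],
    [85,[5,0,177],[0,0,0.005]],
    [85,[5,0,177],[0,0,0.005]]
  ]
}}

```text
clock: 3.82
tcp_pos: [0.4909, 0.078, 0.0631]
orientation: [-3.137, -0.142, 0.003]
contact_force: [-0.6, 0.6, 0.3]
grip_width: 0.0855
```

Call:
{"fn": "play_rows", "kwargs": {
  "deltas": [
    [36,[0,0,0],[0,0,0]],
    [30,[0,0,0],[0,0,0]],
    [25,[0,0,0],[0,0,0]],
    [25,[0,0,0],[0,0,0]],
    [25,[0,0,0],[0,0,0]],
    [25,[0,0,0],[0,0,0]]
  ],
  "squeeze": 60
}}

```text
clock: 4.58
tcp_pos: [0.4913, 0.0782, 0.0637]
orientation: [-3.137, -0.142, 0.001]
contact_force: [-1.2, -0.1, 6.0]
grip_width: 0.0353
```

Gripped (35.3 mm opening). Lifting slowly.

Call:
{"fn": "play_rows", "kwargs": {
  "deltas": [
    [25,[0,0,-5],[0,0,0]],
    [25,[0,0,-15],[0,0,0]],
    [25,[0,0,-35],[0,0,0]],
    [25,[0,0,-60],[0,0,0]],
    [25,[0,0,-85],[0,0,0]],
    [25,[0,0,-110],[0,0,0]],
    [25,[0,0,-120],[0,0,0]],
    [25,[0,0,-120],[0,0,0]]
  ]
}}

```text
clock: 5.58
tcp_pos: [0.4915, 0.0779, 0.184]
orientation: [-3.137, -0.142, 0.0]
contact_force: [0.5, -0.6, -5.4]
grip_width: 0.0353
```

Run:
```python
from h import *
p,d,c=grab("side"); cv2.imwrite("pics/s2.png",cv2.resize(p[60:300,130:410,::-1],None,fx=2.5,fy=2.5))
plan(.489,-.273,.184,5.5)
```

```text
clock 5.625 tcp [0.491  0.0778 0.1832] yaw 5.17 F [-0.3 -1.5 -4.4] q [ 0.06  0.27 -0.39  2.    0.13  0.9  -1.89]
delta [-33.5 349.2  -1.3] [-0.002  0.002 -0.006]
```

View pics/s2.png

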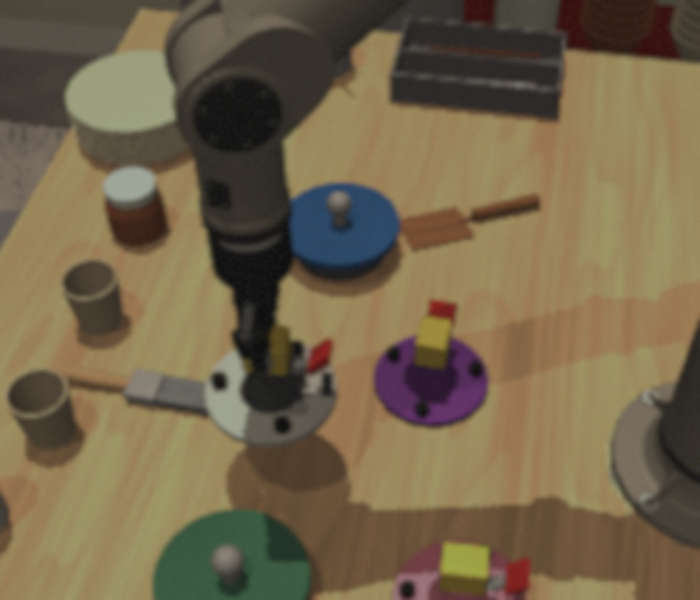

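The chuck hangs level at crop (270,390) with its lever up, and the weight reads 5 N. Its underside is about 120 mm up, 24 mm above the ball. I carry it over.

Call:
{"fn": "play_rows", "kwargs": {
  "deltas": [
    [25,[-1,12,0],[0,0,0]],
    [25,[-4,42,0],[0,0,0]],
    [25,[-8,87,0],[0,0,0]],
    [25,[-13,135,0],[0,0,0]],
    [25,[-18,183,0],[0,0,0]],
    [25,[-23,231,0],[0,0,0]],
    [25,[-27,279,0],[0,0,0]],
    [25,[-31,318,0],[0,0,0]]
  ]
}}

```text
clock: 6.62
tcp_pos: [0.4872, -0.2447, 0.1816]
orientation: [-3.137, -0.138, 0.006]
contact_force: [0.5, 0.5, -5.1]
grip_width: 0.0352
```

Call:
{"fn": "play_rows", "kwargs": {
  "deltas": [
    [25,[-2,20,0],[0,0,0]],
    [25,[-2,27,0],[0,0,0]],
    [25,[-2,27,0],[0,0,0]]
  ]
}}

```text
clock: 7.0
tcp_pos: [0.4872, -0.2715, 0.1809]
orientation: [-3.136, -0.138, 0.007]
contact_force: [0.0, -0.2, -5.0]
grip_width: 0.0348
```

Run:
```python
from h import *
p,d,c=grab("side"); cv2.imwrite("pics/s3.png",cv2.resize(p[30:240,170:380,::-1],None,fx=2.8,fy=2.8))
p,d,c=grab("wrist","w3.png"); hsv=cv2.cvtColor(p,cv2.COLOR_RGB2HSV); H,S,V=[hsv[...,i].astype(int) for i in range(3)]
C=cloud(c,d); near=np.hypot(C[...,0]-.489,C[...,1]+.273)
m=(near<.085)&(abs(C[...,2]-.130)<.006); q=C[m]; print("disc",m.sum(),cv2.minEnclosingCircle(q[:,:2].astype(np.float32)),np.median(q[:,2]))
A=np.c_[q[:,:2]-[.489,-.273],np.ones(len(q))]; print("tilt",np.linalg.lstsq(A,q[:,2],rcond=None)[0])
plan(.489,-.273,.114,5.2)
```

```text
disc 22490 ((0.48586753010749817, -0.27051740884780884), 0.07020774483680725) 0.128038855400049
tilt [-0.0090126   0.00046129  0.12837859]
clock 7.1 tcp [ 0.4877 -0.2702  0.1812] yaw 5.16 F [ 0.2 -0.4 -4.4] q [ 0.56  0.35 -0.21  1.88  0.09  0.93 -1.17]
delta [ 1.3  3.1 67.2] [-0.003  0.004 -0.001]
```

View pics/s3.png

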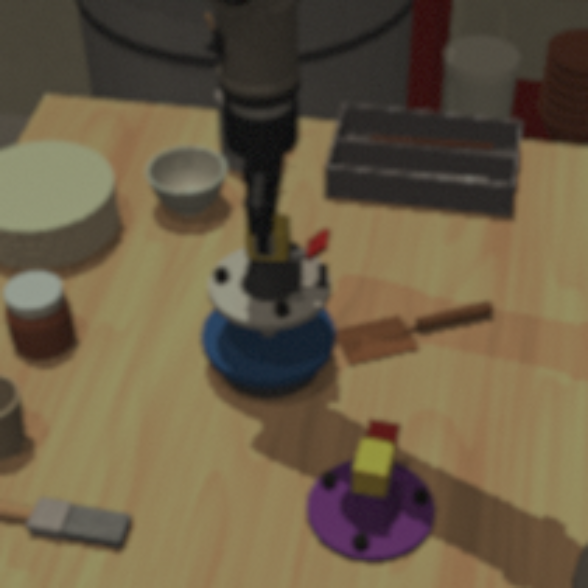

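The chuck is above the blue wheel with the lever up (disc at crop (268,290), ball hidden under it). The wrist camera puts the disc 3 mm off the ball in x and 2.5 mm in y, so I correct that and lower.

Call:
{"fn": "play_rows", "kwargs": {
  "deltas": [
    [25,[3,3,0],[-0.003,0.006,0]],
    [25,[3,3,3],[-0.003,0.006,0]],
    [25,[3,3,10],[-0.003,0.006,0]],
    [25,[3,3,20],[-0.003,0.006,0]],
    [25,[3,3,30],[-0.003,0.006,0]],
    [25,[3,3,40],[-0.003,0.006,0]],
    [25,[3,3,48],[-0.003,0.006,0]],
    [25,[3,3,52],[-0.003,0.006,0]]
  ]
}}

```text
clock: 8.1
tcp_pos: [0.4905, -0.2727, 0.1285]
orientation: [-3.138, -0.141, -0.002]
contact_force: [-0.2, 0.1, -4.6]
grip_width: 0.0352
```

```bash
cat > ck.py <<'E'
from h import *
import sys
p,d,c=grab("wrist",sys.argv[1]); C=cloud(c,d); near=np.hypot(C[...,0]-.489,C[...,1]+.273); hsv=cv2.cvtColor(p,cv2.COLOR_RGB2HSV).astype(int)
z0=float(sys.argv[2]); m=(near<.085)&(abs(C[...,2]-z0)<.008)&(hsv[...,1]<110); q=C[m]; print("disc",m.sum(),cv2.minEnclosingCircle(q[:,:2].astype(np.float32)),np.median(q[:,2]))
A=np.c_[q[:,:2]-[.489,-.273],np.ones(len(q))]; print("tilt",np.linalg.lstsq(A,q[:,2],rcond=None)[0])
plan(.489,-.273,.113,5.2)
E
python3 ck.py w4.png .076
```

```text
disc 22893 ((0.4893837869167328, -0.27309873700141907), 0.07017650455236435) 0.07559628981323599
tilt [-0.00329406 -0.00134107  0.07578562]
clock 8.15 tcp [ 0.4904 -0.2727  0.1283] yaw 5.16 F [ 0.2 -0.1 -5.2] q [ 0.56  0.42 -0.2   1.91  0.11  0.82 -1.18]
delta [-1.5  0.2 15.3] [-0.    -0.001 -0.001]
```

Centred to within 0.5 mm, no contact, 15–16 mm to go. I lower the rest gently.

Call:
{"fn": "play_rows", "kwargs": {
  "deltas": [
    [25,[0,0,4],[0,0,0]],
    [25,[0,0,8],[0,0,0]],
    [25,[0,0,11],[0,0,0]],
    [25,[0,0,12.5],[0,0,0]],
    [25,[0,0,13.5],[0,0,0]],
    [25,[0,0,13.5],[0,0,0]]
  ]
}}

```text
clock: 8.9
tcp_pos: [0.4905, -0.2727, 0.1149]
orientation: [-3.138, -0.141, -0.002]
contact_force: [-0.7, 0.1, -5.5]
grip_width: 0.0353
```

Call:
{"fn": "play_rows", "kwargs": {
  "deltas": [
    [25,[0,0,0.5],[0,0,0]],
    [25,[0,0,1],[0,0,0]],
    [25,[0,0,1],[0,0,0]]
  ]
}}

```text
clock: 9.28
tcp_pos: [0.4905, -0.2727, 0.1139]
orientation: [-3.138, -0.141, -0.002]
contact_force: [0.2, -0.2, -3.6]
grip_width: 0.0352
```

Call:
{"fn": "play_rows", "kwargs": {
  "deltas": [
    [25,[0,0,0.5],[0,0,0]],
    [25,[0,0,1],[0,0,0]],
    [25,[0,0,1],[0,0,0]]
  ]
}}

```text
clock: 9.65
tcp_pos: [0.4907, -0.2727, 0.1137]
orientation: [-3.138, -0.141, -0.002]
contact_force: [-2.5, 1.9, 5.2]
grip_width: 0.0354
```

```bash
python3 ck.py w5.png .060
```

```text
disc 22693 ((0.4905334711074829, -0.2733316123485565), 0.07837440073490143) 0.060792280737393595
tilt [-0.00362243 -0.00095149  0.06090905]
clock 9.7 tcp [ 0.4907 -0.2728  0.1138] yaw 5.15 F [-2.8  1.1  5.3] q [ 0.55  0.44 -0.2   1.92  0.12  0.79 -1.19]
delta [-1.7  0.1  0.7] [-0.    -0.002 -0.001]
```

Contact made (about 10 N supported) and the disc's top is at 60.8 mm, so it is seated. I release, then rise.

Call:
{"fn": "play_rows", "kwargs": {
  "deltas": [
    [40,[0,0,0],[0,0,0]],
    [60,[0,0,0],[0,0,0]],
    [80,[0,0,0],[0,0,0]],
    [85,[0,0,0],[0,0,0]],
    [85,[0,0,0],[0,0,0]]
  ]
}}

```text
clock: 10.32
tcp_pos: [0.4907, -0.2728, 0.1137]
orientation: [-3.138, -0.141, -0.002]
contact_force: [-0.4, -0.4, 0.3]
grip_width: 0.0847
```

Call:
{"fn": "play_rows", "kwargs": {
  "deltas": [
    [85,[0,0,-10],[0,0,0]],
    [85,[0,0,-35],[0,0,0]],
    [85,[0,0,-70],[0,0,0]],
    [70,[0,0,-105],[0,0,0]],
    [40,[0,0,-130],[0,0,0]],
    [10,[0,0,-140],[0,0,0]],
    [0,[0,0,-140],[0,0,0]]
  ]
}}

```text
clock: 11.2
tcp_pos: [0.4906, -0.2728, 0.2541]
orientation: [3.138, 0.141, 0.004]
contact_force: [-0.1, -0.7, -0.1]
grip_width: 0.0154
```

```bash
cat > lp.py <<'E'
from h import *
import sys
p,d,c=grab("wrist",sys.argv[1]); C=cloud(c,d); near=np.hypot(C[...,0]-.489,C[...,1]+.273); hsv=cv2.cvtColor(p,cv2.COLOR_RGB2HSV).astype(int)
H,S=hsv[...,0],hsv[...,1]
m=(near<.075)&(abs(C[...,2]-.06)<.006)&(S<110); q=C[m]; print("disc",m.sum(),cv2.minEnclosingCircle(q[:,:2].astype(np.float32)),np.median(q[:,2]))
A=np.c_[q[:,:2]-[.489,-.273],np.ones(len(q))]; print("tilt",np.linalg.lstsq(A,q[:,2],rcond=None)[0])
y=(H>22)&(H<36)&(S>150)&(near<.05)&(C[...,2]>.136); q=C[y]; print("yellow",y.sum(),cv2.minAreaRect(q[:,:2].astype(np.float32)),np.median(q[:,2]))
m=((H<6)|(H>174))&(S>150)&(near<.1)&(near>.02)&(C[...,2]>.07); q=C[m]; print("red",m.sum(),q.mean(0),q.min(0),q.max(0))
yaw=np.radians(185.2); t=np.array([.489,-.273])+.060*np.array([np.cos(yaw),np.sin(yaw)]); print("press xy",t)
plan(t[0],t[1],.16,5.2)
E
python3 lp.py w6.png
```

```text
disc 10732 ((0.48992079496383667, -0.27275988459587097), 0.07028693705797195) 0.060735485213506024
tilt [-0.00035243 -0.00085615  0.06071423]
yellow 2772 ((0.49014291167259216, -0.2727939486503601), (0.045292630791664124, 0.0354924276471138), 5.613114833831787) 0.14263887311272386
red 1170 [ 0.43801982 -0.27739051  0.12302626] [ 0.42471049 -0.2935504   0.11108291] [ 0.57110844 -0.26039893  0.39774019]
press xy [ 0.42924694 -0.27843795]
clock 11.25 tcp [ 0.4901 -0.2727  0.2532] yaw 5.15 F [ 0.4  0.2 -0.2] q [ 0.57  0.28 -0.21  1.8   0.07  1.07 -1.14]
delta [-61.2   0.3  93.1] [-0.    -0.001 -0.001]
```

View pics/w6.png

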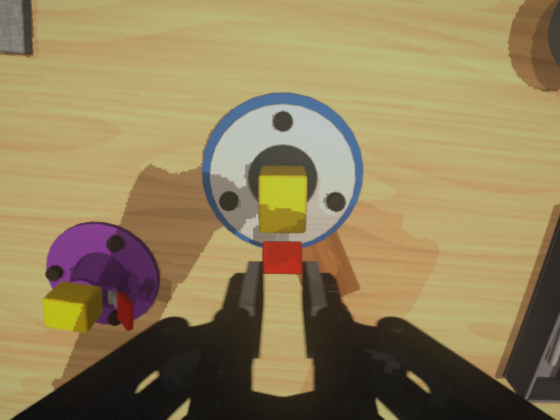

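Seated flat: tilt under 1 mrad, disc centre (0.490, −0.273), plate top at 60.7 mm. The lever is still up (red at (283,257)). I close the fingers, move above the latch pad (62 mm out) and press down.

Call:
{"fn": "play_rows", "kwargs": {
  "deltas": [
    [0,[-20,0,0],[0,0,0]],
    [0,[-50,0,10],[0,0,0]],
    [0,[-62,0,40],[0,0,0]],
    [0,[-62,0,70],[0,0,0]],
    [0,[-62,0,90],[0,0,0]],
    [0,[-62,0,97],[0,0,0]],
    [0,[-62,0,97],[0,0,0]]
  ]
}}

```text
clock: 12.12
tcp_pos: [0.4281, -0.2779, 0.1555]
orientation: [-3.137, -0.141, 0.001]
contact_force: [0.7, 0.2, 0.1]
grip_width: -0.0002
```

```bash
python3 -c "
from h import *
plan(.4283,-.2784,.096,5.2)"
```

```text
clock 12.125 tcp [ 0.4281 -0.2779  0.1555] yaw 5.16 F [0.7 0.2 0.1] q [ 0.62  0.31 -0.2   2.01  0.08  0.83 -1.1 ]
delta [ 0.2  0.6 59.5] [-0.001  0.    -0.001]
```

Call:
{"fn": "play_rows", "kwargs": {
  "deltas": [
    [0,[0,0,6],[0,0,0]],
    [0,[0,0,14],[0,0,0]],
    [0,[0,0,20],[0,0,0]],
    [0,[0,0,23],[0,0,0]],
    [0,[0,0,26],[0,0,0]],
    [0,[0,0,29],[0,0,0]],
    [0,[0,0,32],[0,0,0]],
    [0,[0,0,35],[0,0,0]]
  ]
}}

```text
clock: 13.12
tcp_pos: [0.4278, -0.2781, 0.1204]
orientation: [-3.137, -0.141, 0.001]
contact_force: [-2.8, -1.1, 2.8]
grip_width: 0.0002
```

Call:
{"fn": "play_rows", "kwargs": {
  "deltas": [
    [0,[0,0,3],[0,0,0]],
    [0,[0,0,6],[0,0,0]],
    [0,[0,0,9],[0,0,0]],
    [0,[0,0,12],[0,0,0]],
    [0,[0,0,15],[0,0,0]],
    [0,[0,0,18],[0,0,0]],
    [0,[0,0,21],[0,0,0]]
  ]
}}

```text
clock: 14.0
tcp_pos: [0.4276, -0.2781, 0.0992]
orientation: [-3.137, -0.141, 0.002]
contact_force: [-1.1, -0.2, 1.6]
grip_width: -0.0002
```

Call:
{"fn": "play_rows", "kwargs": {
  "deltas": [
    [0,[0,0,1],[0,0,0]],
    [0,[0,0,2],[0,0,0]],
    [0,[0,0,3],[0,0,0]],
    [0,[0,0,3.5],[0,0,0]],
    [0,[0,0,3.5],[0,0,0]]
  ]
}}

```text
clock: 14.62
tcp_pos: [0.4276, -0.2781, 0.096]
orientation: [-3.137, -0.141, 0.002]
contact_force: [-1.9, -0.2, 4.8]
grip_width: -0.0
```

Call:
{"fn": "play_rows", "kwargs": {
  "deltas": [
    [0,[0,0,0.5],[0,0,0]],
    [0,[0,0,1],[0,0,0]],
    [0,[0,0,1],[0,0,0]]
  ]
}}

```text
clock: 15.0
tcp_pos: [0.4276, -0.2781, 0.0958]
orientation: [-3.138, -0.141, 0.002]
contact_force: [-3.0, 1.1, 11.2]
grip_width: -0.0002
```

At 95.8 mm the force climbs to 11 N, so the lever is on its stop (expected 96 mm). I retreat and check.

Call:
{"fn": "play_rows", "kwargs": {
  "deltas": [
    [0,[0,0,-4],[0,0,0]],
    [0,[0,0,-15],[0,0,0]],
    [0,[0,0,-40],[0,0,0]],
    [0,[0,0,-80],[0,0,0]],
    [0,[20,0,-120],[0,0,0]],
    [0,[50,0,-150],[0,0,0]],
    [0,[62,0,-158],[0,0,0]],
    [0,[62,0,-158],[0,0,0]]
  ]
}}

```text
clock: 16.0
tcp_pos: [0.4897, -0.2724, 0.2534]
orientation: [-3.137, -0.142, 0.002]
contact_force: [-0.5, -0.1, -0.5]
grip_width: 0.0001
```

```bash
python3 lp.py w7.png
python3 - <<'E'
from h import *
p,d,c=grab("wrist"); C=cloud(c,d); hsv=cv2.cvtColor(p,cv2.COLOR_RGB2HSV).astype(int)
m=((hsv[...,0]<6)|(hsv[...,0]>174))&(hsv[...,1]>150)&(np.hypot(C[...,0]-.427,C[...,1]+.279)<.022)&(C[...,2]<.15)&(C[...,2]>.085)
m=cv2.erode(m.astype(np.uint8),np.ones((5,5)))>0
q=C[m]; print("pad",len(q),q.mean(0)); A=np.c_[q[:,:2]-q[:,:2].mean(0),np.ones(len(q))]; print("slope",np.linalg.lstsq(A,q[:,2],rcond=None)[0])
s=grab("side")[0][60:270,170:380,::-1]; a=cv2.resize(p[60:340,140:420,::-1],(400,400)); cv2.imwrite("pics/fin.png",np.hstack([a,cv2.resize(s,(400,400))]))
E
```

```text
disc 10793 ((0.4898814260959625, -0.2729889154434204), 0.07010732591152191) 0.060763211094623015
tilt [ 3.54060231e-05 -8.99982482e-04  6.07282882e-02]
yellow 2819 ((0.48999860882759094, -0.272906631231308), (0.04543721303343773, 0.03593595698475838), 4.6344757080078125) 0.1426728681905774
red 722 [ 0.43107425 -0.27784836  0.10000752] [ 0.41250721 -0.29530314  0.09395925] [ 0.57070561 -0.2613179   0.39673903]
press xy [ 0.42924694 -0.27843795]
clock 16.05 tcp [ 0.4884 -0.2725  0.2525] yaw 5.13 F [-0.8  0.2 -0.7] q [ 0.57  0.28 -0.21  1.8   0.07  1.07 -1.14]
delta [-59.1   0.8  92.6] [-0.002  0.003 -0.001]
pad 489 [ 0.42945993 -0.27828568  0.0967768 ]
slope [0.01506271 0.00262506 0.0967768 ]
```

View pics/fin.png

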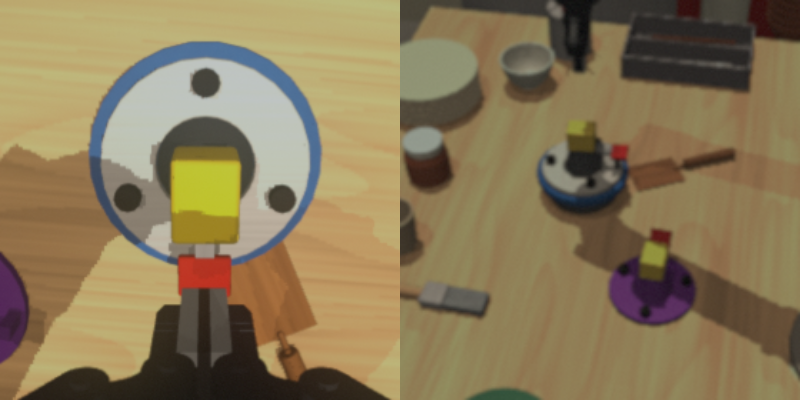

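The chuck sits centred on the blue wheel. The pad is level (slope 0.015) at 96.8 mm, with the camera reading the plate's top 0.7 mm high as well, and the gripper is clear of everything. Handing in.

```bash
python3 -c "
from bench import r
print(r.hand_in())"
```

```text
the job is handed in; nothing more can be done
None
```

The aluminium pot chuck is seated on the blue wheel with its red latch lever fully down. I gripped it by the yellow block, carried it over, and lowered it over the steel ball with the lever still up. I then let go and pressed the lever down with the shut fingers until it stopped.

The last checks before handing in, at about 16 s on the clock, all agreed:
- **Seating:** the plate's upper face measured 60.7 mm high against 60 expected, with under 1 mrad of tilt. Its centre is about 1 mm from the measured ball position.
- **Latch:** the lever's stop was felt at 95.8 mm against 96 expected. Afterwards the red pad measured level, with a slope of 0.015.
- **Forces:** the highest contact reading at the end of any move was about 11 N, when the lever reached its stop. I did not record force within the moves.
- **Clear of the work:** the gripper is above the chuck and touching nothing. I left the purple and pink look-alikes and the green wheel alone.

No check failed.

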